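Switch off the worktop isolator and clamp its handle off

TASK

Isolate the worktop supply: turn the black rotary handle on the sloped switch box from on, past its half-way click, fully round to off, where its nose points at the lock-off clamp. Then squeeze or press the clamp's lever over toward its fixed post until it snaps shut and stays upright, leave the handle off, and let go. Do not close the clamp before the handle is off, and do not disturb the jar, the tin or the mug.

Things in the scene. Friction and masses are not known exactly. Their poses are not given: they have to be found in the camera images.
- console: fixed grey wedge-shaped switch box, 144 mm deep, 250 mm wide, about 30 mm high at the front, 95 mm at the back. Origin: centre of its underside; x to its high back, y to its left (seen from its low front), z up. A flat panel 164 x 256 mm lies on its slope; the panel carries the rotary handle (left) and the lock-off clamp (right).
- panel (a point): middle of the panel's face, at (0, 0, 0.063) in the console frame. The panel rises to the back at 25 degrees, so its normal leans 25 degrees from vertical toward the box's front. Panel frame: X up the slope, Y left, Z out of the panel.
- handle_grip (a point): point on the handle's axis, at panel X 0, Y +45 mm, Z 40 mm. The handle is a black bar 18 mm thick, standing 13 to 49 mm above the panel on a flat grey hub 68 mm across; from the axis it reaches 75 mm to its rounded nose, 34 mm to its tail. The point turns with the handle: z out of the panel along the axis, y along the bar away from the nose, x across the bar.
- handle_nose (a point): end of the handle's nose, 75 mm from the axis, 40 mm above the panel; frame as handle_grip
- handle (a joint): handle angle (rad) about the panel's outward normal, counter-clockwise positive facing the panel. 0: off, nose right at the clamp (panel -Y), at a stop. 1.22: half-way click, nose up the slope. 2.44: on, nose up and left, at a stop. Starts at or near on. Springs hold it in each of the three (about 0.35 Nm to leave one); let go between, it springs to the nearest.
- clamp (a joint): angle of the clamp's lever in rad: 0 = open, leaning 37 degrees up the slope; 0.65 = shut, square to the panel and parallel to the post. An over-centre spring holds it at either end; about 7 N at its tip is needed to get past the middle (0.33), then it snaps.
- clamp_tip (a point): middle of the clamp's steel lever, 47 mm from its hinge. The lever is a plate 7 mm thick, 22 mm wide (panel Y), 49 mm long. The hinge runs along panel Y at X +11, Y -57, Z 6 mm. Open, this tip is at panel X +39, Z 43 mm; shut, X +11, Z 53 mm. A jaw on the lever reaches 20 mm toward the handle and, shut, stands beside the nose.
- clamp_post (a point): top of the clamp's fixed steel post, 7 mm thick (panel X), 22 mm wide (Y), 55 mm tall, at panel X -11, Y -57 mm, down the slope from the lever. Outer faces of post and lever are about 58 mm apart at the lever's top when open, 29 mm when shut. The post does not give way: a hand whose fingers close evenly must shift about 10 mm toward it (down the slope) while it squeezes.
- jar: loose bystander: jar with yellowish lid, 64 mm diameter, 87 mm tall; origin at the centre of its underside. Stands left of the box or behind it (it may have swapped places with the tin).
- tin: loose bystander: food tin, 57 mm diameter, 72 mm tall; origin at the centre of its underside
- mug: loose bystander: dark mug, 83 mm diameter, 86 mm tall, handle toward its own +y or -y; origin at the centre of its underside. Stands left of the box.

How it is judged:
By the outcome, as a careful person would: the job done as asked, in the order asked, and still so for the second after the job is handed in, with the robot touching nothing.
It also fails if it takes over 69 s, if anything falls off the work surface, if the arm or the gripper's body presses on something with over 40 N, if the wrist force passes 120 N, or if a joint passes its speed limit or range.

ROBOT

A 6-joint arm with a two-finger parallel gripper is mounted at the origin on a cart in front of the work surface, level with it; the furniture and walls round the work are solid. World frame = base frame: x ahead of the robot, y to its left, z up, the work surface at z = 0. Lengths are in m, angles in degrees, forces in N, time in s.
With the tool pointing down it reaches from about 0.375 to 0.9 m from the base axis. Payload 3.1 kg.
Tool frame: the origin (TCP) lies at the very end of the fingers, on their centre line; the grasp point (between the pads) lies 19 mm behind it; z points along the fingers, y is the line along which they close (so a half turn about z gives the same grasp; the last joint's range is limited). The gripper opens to 87 mm and grips with 3 to 60 N. Pads are 19 mm wide; open, the fingers measure 117 mm over their backs; the gripper's body (75 mm by 190 mm) begins 51 mm behind the grasp point.
Start: joints at [-80.93, 30.224, 82.088, -0, 67.689, -10.227], TCP at [0.207, -0.59, 0.223] pointing down, gripper open.
Joint ranges: [-176.69, 176.69], [-43.24, 126.21], [12.49, 139.97], [-82, 262], [0, 151.66], [-163.58, 163.58]. Speed limits (degrees/s): [159.86, 159.86, 180, 180, 180, 180].

INTERFACE

Orientations are given as a 3x3 rotation matrix whose columns are the frame's x, y, z axes.
In Python, from rig import readout, cams, bot gives the robot as it stands.
- The arm moves only by the shell command python3 -m inch 'ROWS'. ROWS is JSON, a list of rows, each a list of 5 numbers: the shift along the world's x, y, z in cm, then the turn about the world's z in degrees, then the finger opening in cm, from 0 to 8.7. In form: [[dx, dy, dz, twist, fingers], ...]. A call has 1 to 10 rows; each row is the pose to reach, as a shift and turn from the pose commanded when the call began; what a row does not reach only later rows make up. A row lasts 1/12 s, in which the tool goes at most 41.7 mm and 7.16 degrees, less where a joint would pass 70% of its speed; a pose out of reach is approached as far as the arm can. A call with a gripper value outside its range is refused whole. The fingers move at their own pace and stop on an object; the grip force is fixed at half the most. Time passes only in rows, so rows that repeat a pose let the fingers close. It gives the time, the measured TCP pose, the force, the opening and the grip force at its end, in the units of the state.
- readout.read_state(): the state, without advancing time (a new reading comes with each control period).
- cams.capture(name): name is "scene" or "top"; returns a dict with "image" (384x512x3 uint8, blue, green, red), "intrinsics" (3x3 intrinsics, pixels), "xyz" and "rotation" of the camera in the world. Camera axes: x right, y down, z forward; pixel columns grow to the right and rows downward; lengths in m; the calibration is good to about 2 mm. A picture is of the moment at which its call begins. There is no depth.
- bot.hand_in(): hands the job in; it is judged then, once.
The state is a dict: "time_s": time; "joint_positions": joint angles; "qvel": joint speeds; "tau": joint torques, N m; "position": TCP position; "tcp_rot": TCP orientation; "force": force on the tool from outside, world axes, zero at the start; "moment": the same for the moment, N m; "opening": opening from 0.0 (shut) to 1.0 (fully open); "grasp_force": force on a finger pad.
Only numpy, scipy, OpenCV 4.12 (cv2) and the standard library are available. Lean on these libraries where they do the work, as an engineer would, in place of code of your own. Each camera call takes 0.05 s, during which the arm holds its last target. There are 200 camera calls.

## Working session

There is one attempt and no reset: what is moved stays moved. The work goes in short steps, Python scripts to look and compute and a shell command to move; the robot and the scene stay as the last step left them, time stands still between calls to the robot, and variables do not carry over. Pictures are saved under pics/ and viewed, at most 10 in all, crops included, and the job is handed in when it is done.

```bash
mkdir -p pics; ls; python3 - <<'E'
from rig import readout,cams,bot
import cv2,numpy as np
for n in("scene","top"):
    c=cams.capture(n); cv2.imwrite(f"pics/{n}0.png",c["image"]); np.savez(f"{n}0.npz",**c)
    print(n,c["intrinsics"].tolist(),c["xyz"],np.round(c["rotation"],3).tolist())
s=readout.read_state();print(s)
E
```

```text
pics
scene [[384.1279015018413, 0.0, 255.11784254704096], [0.0, 384.1279015018413, 196.14501213577938], [0.0, 0.0, 1.0]] [-0.06110829  0.76488293  0.52603082] [[-0.746, -0.255, 0.616], [-0.666, 0.302, -0.682], [-0.012, -0.919, -0.395]]
top [[436.7053737352621, 0.0, 252.16692278764634], [0.0, 436.7053737352621, 197.47832753456353], [0.0, 0.0, 1.0]] [0.46150652 0.04371272 1.19558923] [[-0.008, -0.994, 0.112], [-1.0, 0.008, 0.004], [-0.005, -0.112, -0.994]]
{'time_s': 0.1, 'joint_positions': array([-8.09306329e+01,  3.02739291e+01,  8.21496577e+01, -7.94967172e-05,
        6.76884455e+01, -1.02269234e+01]), 'qvel': array([-0.01016583, -0.07891136, -0.17680445, -0.01355165,  0.12951681,
       -0.02297175]), 'tau': array([ 4.95683598e-04, -4.40986204e+01, -1.77150822e+01,  6.33980683e-02,
        5.34007244e-02, -4.80819472e-05]), 'position': array([ 0.20645886, -0.58921568,  0.22166297]), 'tcp_rot': array([[ 9.43822227e-01,  3.30453489e-01, -3.09486622e-04],
       [ 3.30453453e-01, -9.43820316e-01,  1.93068347e-03],
       [ 3.45901328e-04, -1.92449290e-03, -9.99998088e-01]]), 'force': array([-0.64655369, -0.31097048, -0.18886037]), 'moment': array([0.02059213, 0.00926854, 0.04772263]), 'grasp_force': 0.0, 'opening': 1.0014085806594792}
```

View pics/scene0.png

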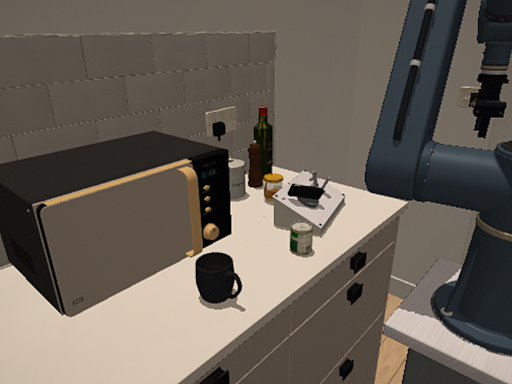

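View pics/top0.png

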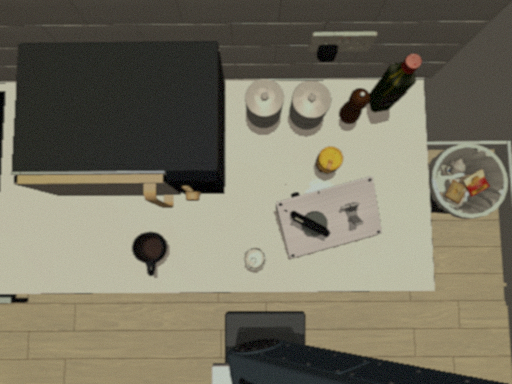

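The top view shows the panel with corners at about (277,209), (372,179), (381,233), (291,256), the handle near (310,223) with its nose at upper left, and the clamp near (351,213). I'll zoom in.

```bash
python3 - <<'E'
import cv2,numpy as np
a=np.load("top0.npz")["image"][165:265,260:400]
a=cv2.resize(a,None,fx=5.5,fy=5.5,interpolation=cv2.INTER_CUBIC)
cv2.imwrite("pics/topc.png",np.clip(a*1.3,0,255).astype('uint8'))
a=np.load("scene0.npz")["image"][160:240,262:357]
a=cv2.resize(a,None,fx=7,fy=7,interpolation=cv2.INTER_CUBIC)
cv2.imwrite("pics/scenec.png",np.clip(a*1.3,0,255).astype('uint8'))
E
```

```text
(no output)
```

View pics/topc.png

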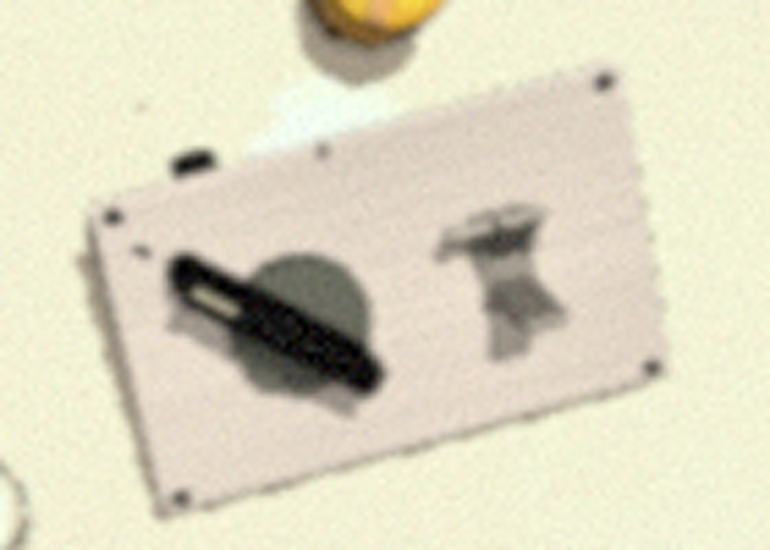

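View pics/scenec.png

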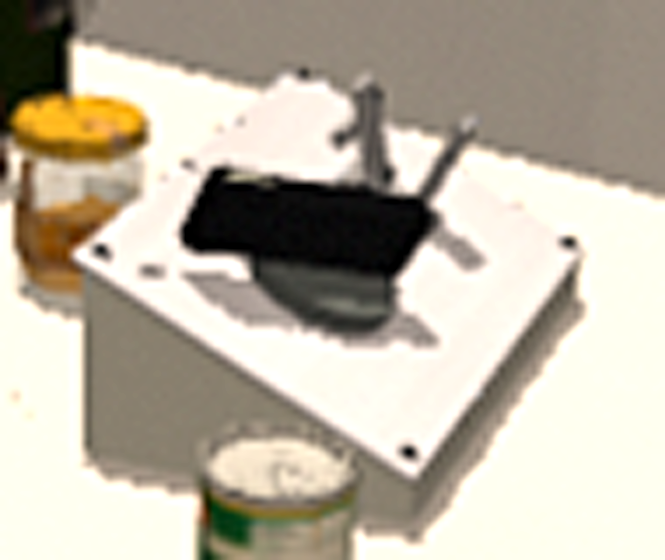

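```bash
cat > geo.py <<'E'
import cv2,numpy as np
def ray(n,uv):
    c=np.load(n+"0.npz"); d=c["rotation"]@np.linalg.inv(c["intrinsics"])@[*uv,1]
    return c["xyz"],d/np.linalg.norm(d)
def tri(a,b):
    A=0;B=0
    for n,uv in(("top",a),("scene",b)):
        o,d=ray(n,uv);P=np.eye(3)-np.outer(d,d);A=A+P;B=B+P@o
    return np.linalg.solve(A,B)
def plane(n,uv,z):
    o,d=ray(n,uv);return o+d*(z-o[2])/d[2]
t=lambda u,v:((u+.5)/5.5-.5+260,(v+.5)/5.5-.5+165)
s=lambda u,v:((u+.5)/7-.5+262,(v+.5)/7-.5+160)
T=[(112,216),(604,81),(652,368),(181,498)]           # screws BL, BR, FR, FL
S=[(100,250),(303,73),(568,243),(409,452)]
p=np.array([tri(t(*a),s(*b)) for a,b in zip(T,S)])
c=p.mean(0); Y=p[0]+p[3]-p[1]-p[2]; yaw=np.arctan2(-Y[0],Y[1])
X3=p[0]+p[1]-p[2]-p[3]
cy,sy=np.cos(yaw),np.sin(yaw);k=np.radians(25)
R=np.array([[cy,-sy,0],[sy,cy,0],[0,0,1]])@np.array([[np.cos(k),0,-np.sin(k)],[0,1,0],[np.sin(k),0,np.cos(k)]])
O=np.array([c[0],c[1],.063])
W=lambda x,y,z:O+R@(np.array([x,y,z])/1000)
E
python3 - <<'E'
from geo import *
print(p.round(4),c.round(4),np.degrees(yaw),"slope",np.degrees(np.arctan2(X3[2],np.hypot(*X3[:2]))))
print("yawX",np.degrees(np.arctan2(X3[1],X3[0])))
a=np.load("top0.npz");
def pj(n,q):
    a=np.load(n+"0.npz");v=a["intrinsics"]@a["rotation"].T@(q-a["xyz"]);return v[:2]/v[2]
for nm,q in (("tip",W(39,-57,43)),("post",W(-11,-57,55)),("gripaxis",W(0,45,49)),("nose",W(75*.645,45+75*.764,49)),("tail",W(-34*.645,45-34*.764,49))):
    u=pj("top",q);v=pj("scene",q);print(nm,q.round(3),((u-[260,165])*5.5).round(),((v-[262,160])*7).round())
print("jar lid",plane("top",(330,159),.087),"tin",plane("top",(255,259),.072))
def off(th): n=np.array([np.sin(th),-np.cos(th)]);m=np.array([np.cos(th),np.sin(th)]);return n,m
s0=np.array([.2065,-.5892,.2217])
for th in (2.44,2.0,1.6,1.22,.8,.4,0,-.1):
    n,m=off(th);r=50
    q=np.array([0,45])+r*n+18.5*m
    w=W(*q,28); b=R@[*n,0]; print(th,w.round(4),"shift cm",((w-s0)*100).round(1),"baryaw",np.degrees(np.arctan2(b[1],b[0])).round(1))
E
```

```text
[[ 0.5692 -0.0219  0.0952]
 [ 0.6296 -0.2504  0.096 ]
 [ 0.4998 -0.285   0.0319]
 [ 0.4393 -0.0566  0.0328]] [ 0.5344 -0.1535  0.064 ] 14.819617261009482 slope 25.20733363827012
yawX 14.926187291081014
tip [ 0.566 -0.204  0.118] [518. 213.] [359.  79.]
post [ 0.517 -0.217  0.108] [545. 322.] [467. 117.]
gripaxis [ 0.503 -0.115  0.107] [320. 355.] [364. 193.]
nose [ 0.531 -0.049  0.128] [175. 292.] [215. 176.]
tail [ 0.49  -0.145  0.098] [384. 383.] [429. 200.]
jar lid [ 0.68495017 -0.1532367   0.087     ] tin [0.43064096 0.04226556 0.072     ]
2.44 [ 0.5146 -0.0603  0.096 ] shift cm [ 30.8  52.9 -12.6] baryaw 67.4
2.0 [ 0.535  -0.0679  0.1043] shift cm [ 32.8  52.1 -11.7] baryaw 41.6
1.6 [ 0.5497 -0.0822  0.1093] shift cm [ 34.3  50.7 -11.2] baryaw 16.7
1.22 [ 0.5582 -0.1004  0.1109] shift cm [ 35.2  48.9 -11.1] baryaw -7.2
0.8 [ 0.5597 -0.1225  0.109 ] shift cm [ 35.3  46.7 -11.3] baryaw -32.2
0.4 [ 0.5534 -0.1421  0.1038] shift cm [ 34.7  44.7 -11.8] baryaw -54.2
0 [ 0.5405 -0.157   0.0962] shift cm [ 33.4  43.2 -12.6] baryaw -75.2
-0.1 [ 0.5365 -0.1598  0.094 ] shift cm [ 33.   42.9 -12.8] baryaw -80.4
```

```bash
cat > path.py <<'E'
from geo import *
def tcp(th,r,gap,z=30):
    n=np.array([np.sin(th),-np.cos(th)]);m=np.array([np.cos(th),np.sin(th)])
    d=18.5+max(0,-m[0])*(49-z)*np.tan(k)+gap
    q=np.array([0,45])+r*n+d*m; b=R@[*n,0]
    return W(*q,z),np.degrees(np.arctan2(b[1],b[0]))
E
python3 - <<'E'
from path import *
from rig import readout
s=readout.read_state()
w,y=tcp(2.44,46,14);y0=y
print("start",((w-s["position"])*100).round(2),y+70.7,w)
w0=w
for i,th in enumerate(np.linspace(2.44,-.06,21)):
    w,y=tcp(th,46-6*i/20,0); print(i,round(th,2),((w-w0)*100).round(2),round(y-y0,1))
E
python3 -m inch '[[28.5,54.5,-2,70,0],[28.5,54.5,-2,70,0],[28.5,54.5,-2,70,0],[28.5,54.5,-2,70,0],[28.5,54.5,-2,70,0],[28.5,54.5,-2,70,0],[28.5,54.5,-2,70,0],[28.5,54.5,-2,70,0],[28.5,54.5,-2,70,0],[28.5,54.5,-2,70,0]]'
```

```text
start [ 28.85  53.44 -13.16] 138.07316064860998 [ 0.49494805 -0.0548106   0.09006121]
0 2.44 [ 1.17 -0.63  0.45] 0.0
1 2.32 [ 1.81 -0.71  0.73] -7.1
2 2.19 [ 2.44 -0.89  1.  ] -14.4
3 2.06 [ 3.05 -1.17  1.24] -21.8
4 1.94 [ 3.62 -1.53  1.45] -29.4
5 1.82 [ 4.13 -1.98  1.63] -37.2
6 1.69 [ 4.58 -2.49  1.77] -45.0
7 1.56 [ 4.96 -3.06  1.87] -52.9
8 1.44 [ 5.25 -3.56  1.94] -60.8
9 1.32 [ 5.48 -4.09  1.98] -68.6
10 1.19 [ 5.64 -4.64  1.99] -76.4
11 1.06 [ 5.75 -5.2   1.97] -84.0
12 0.94 [ 5.79 -5.77  1.92] -91.4
13 0.82 [ 5.76 -6.33  1.84] -98.7
14 0.69 [ 5.68 -6.87  1.74] -105.8
15 0.56 [ 5.53 -7.39  1.61] -112.7
16 0.44 [ 5.33 -7.89  1.46] -119.4
17 0.31 [ 5.07 -8.34  1.29] -126.1
18 0.19 [ 4.77 -8.76  1.1 ] -132.7
19 0.06 [ 4.42 -9.12  0.9 ] -139.2
20 -0.06 [ 4.03 -9.43  0.69] -145.7
time_s: 0.93
position: [0.3999, -0.2188, 0.2088]
tcp_rot: [[0.007, 1.0, -0.0], [1.0, -0.007, 0.0], [0.0, -0.0, -1.0]]
force: [0.6, -1.1, 0.7]
opening: 0.323
grasp_force: 0.0
```

```bash
python3 -m inch '[[9,16,0,68,0],[9,16,0,68,0],[9,16,0,68,0],[9,16,0,68,0],[9,16,0,68,0],[9,16,0,68,0],[9,16,0,68,0],[9,16,0,68,0],[9,16,0,68,0],[9,16,0,68,0]]'
```

```text
time_s: 1.77
position: [0.4893, -0.0605, 0.2087]
tcp_rot: [[-0.925, 0.381, -0.001], [0.381, 0.925, 0.0], [0.001, -0.0, -1.0]]
force: [-0.2, 0.0, -0.1]
opening: 0.006
grasp_force: 0.0
```

Now descend to the start position (0.495, −0.055, 0.090) beside the bar.

```bash
python3 -m inch '[[0.4,0.6,0,0,0],[0.5,0.6,-3,0,0],[0.5,0.6,-6,0,0],[0.5,0.6,-8,0,0],[0.5,0.6,-10,0,0],[0.5,0.6,-11,0,0],[0.5,0.6,-11.9,0,0],[0.5,0.6,-11.9,0,0]]'; python3 - <<'E'
from rig import cams;import cv2
a=cams.capture("scene")["image"][130:240,242:377];cv2.imwrite("pics/s1.png",cv2.resize(a,None,fx=5,fy=5,interpolation=2))
E
```

```text
time_s: 2.43
position: [0.494, -0.0544, 0.0887]
tcp_rot: [[-0.922, 0.387, -0.002], [0.387, 0.922, 0.001], [0.003, -0.0, -1.0]]
force: [-0.7, 0.7, -0.1]
opening: 0.002
grasp_force: 0.0
```

View pics/s1.png

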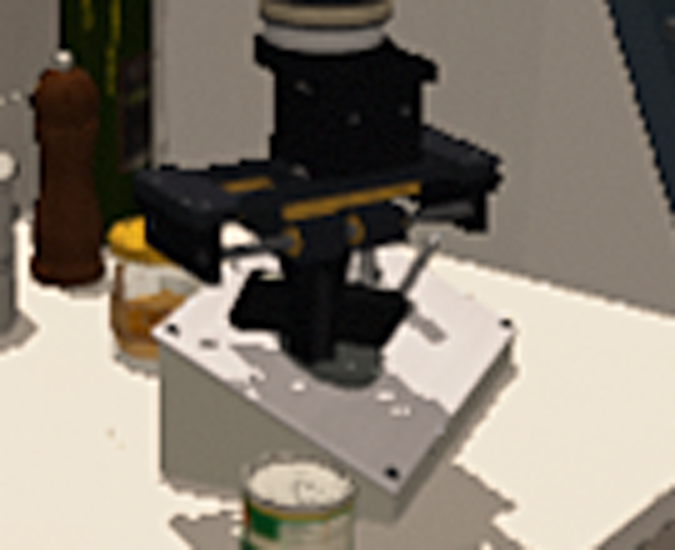

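The closed fingers stand beside the bar's front-left face, around (320,310), clear of everything else. Push along the arc.

```bash
python3 -m inch '[[1.2,-0.6,0.45,0,0],[1.8,-0.7,0.75,-7,0],[2.45,-0.9,1.0,-14,0],[3.05,-1.2,1.25,-21,0],[3.6,-1.5,1.45,-28,0],[4.1,-2.0,1.65,-35,0],[4.6,-2.5,1.8,-42,0],[4.95,-3.05,1.9,-49,0],[5.25,-3.55,1.95,-56,0],[5.5,-4.1,2.0,-63,0]]'
```

```text
time_s: 3.32
position: [0.5499, -0.0955, 0.1111]
tcp_rot: [[-0.069, 0.998, 0.001], [0.998, 0.069, 0.0], [-0.0, 0.001, -1.0]]
force: [-0.3, 1.3, -0.6]
opening: 0.002
grasp_force: 0.6
```

```bash
python3 -m inch '[[0.15,-0.55,0,-7,0],[0.25,-1.1,0,-14,0],[0.3,-1.65,-0.1,-21,0],[0.25,-2.25,-0.15,-28,0],[0.2,-2.8,-0.25,-35,0],[0,-3.3,-0.4,-42,0],[-0.2,-3.8,-0.55,-49,0],[-0.45,-4.25,-0.7,-56,0],[-0.75,-4.65,-0.9,-63,0],[-1.1,-5.0,-1.1,-70,0]]'; python3 - <<'E'
from rig import cams;import cv2
a=cams.capture("scene")["image"][130:240,242:377];cv2.imwrite("pics/s2.png",cv2.resize(a,None,fx=5,fy=5,interpolation=2))
E
```

```text
time_s: 4.15
position: [0.5408, -0.1465, 0.1009]
tcp_rot: [[0.914, 0.406, 0.005], [0.406, -0.914, -0.002], [0.004, 0.004, -1.0]]
force: [-0.0, 0.1, 0.2]
opening: 0.004
grasp_force: 0.0
```

View pics/s2.png

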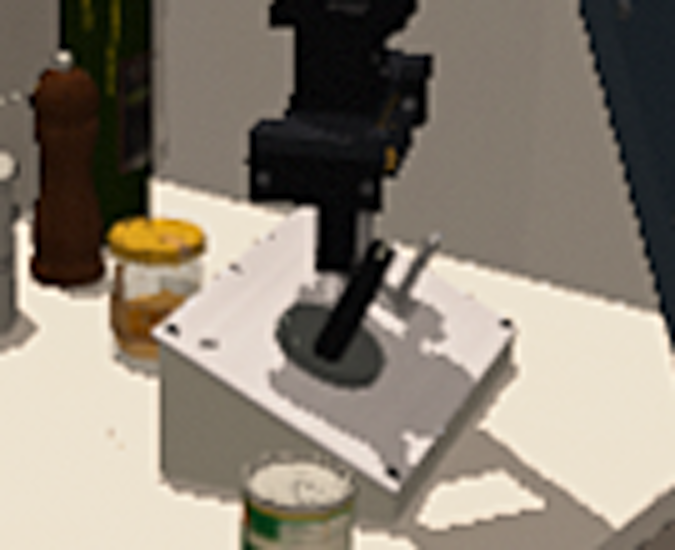

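The bar now points at the clamp (nose ~ (380,250)) and the fingers feel no load, so it has snapped to off. A small nudge will confirm it is at the stop.

```bash
python3 -m inch '[[-0.2,-0.1,-0.1,0,0],[-0.4,-0.3,-0.2,0,0],[-0.6,-0.4,-0.2,0,0],[-0.6,-0.4,-0.2,0,0]]';python3 -m inch '[[0.6,0.5,0.3,0,0],[1,0.6,2,0,0],[1,0.6,5,0,0],[1,0.6,8,0,0],[1,0.6,9,0,0],[1,0.6,9,0,0]]'; python3 - <<'E'
from geo import *
from rig import readout,cams
s=readout.read_state()
for q in ((75,-60,50),(75,-60,45),(55,-60,45),(40,-60,45),(28,-60,46),(22,-60,46)): print(q,W(*q).round(4),((W(*q)-s["position"])*100).round(2))
a=cams.capture("top")["image"][165:265,260:400]
cv2.imwrite("pics/t3.png",cv2.resize(a,None,fx=5.5,fy=5.5,interpolation=2))
E
```

```text
time_s: 4.53
position: [0.536, -0.1488, 0.0987]
tcp_rot: [[0.912, 0.41, 0.009], [0.41, -0.912, 0.001], [0.008, 0.002, -1.0]]
force: [6.7, 6.6, 3.2]
opening: 0.006
grasp_force: 4.4
time_s: 5.03
position: [0.5443, -0.1446, 0.1901]
tcp_rot: [[0.911, 0.413, 0.006], [0.413, -0.911, -0.003], [0.004, 0.005, -1.0]]
force: [0.3, 0.2, 0.4]
opening: 0.005
grasp_force: 0.0
(75, -60, 50) [ 0.5951 -0.1995  0.14  ] [ 5.08 -5.49 -5.01]
(75, -60, 45) [ 0.5971 -0.199   0.1355] [ 5.28 -5.44 -5.46]
(55, -60, 45) [ 0.5796 -0.2036  0.127 ] [ 3.53 -5.9  -6.31]
(40, -60, 45) [ 0.5665 -0.2071  0.1207] [ 2.21 -6.25 -6.94]
(28, -60, 46) [ 0.5555 -0.21    0.1165] [ 1.12 -6.54 -7.36]
(22, -60, 46) [ 0.5503 -0.2113  0.114 ] [ 0.6  -6.68 -7.61]
```

View pics/t3.png

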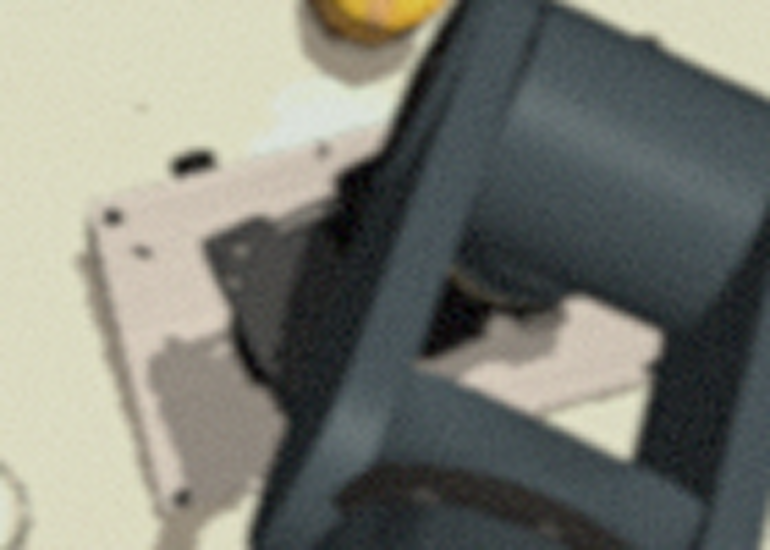

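The arm hides the clamp in this view. The nudge met about 10 N at the pose expected for the stop, so the handle is off. Next I go behind the lever, at panel X 75.

```bash
python3 -m inch '[[2.6,-2.7,0,-7,0],[5.2,-5.5,0,-10,0],[5.2,-5.5,0,-10,0],[5.2,-5.5,-2,-10,0],[5.2,-5.5,-4,-10,0],[5.3,-5.4,-5.4,-10,0],[5.3,-5.4,-5.4,-10,0],[5.3,-5.4,-5.4,-10,0]]';  python3 - <<'E'
from rig import cams;import cv2
a=cams.capture("scene")["image"][130:240,242:377];cv2.imwrite("pics/s4.png",cv2.resize(a,None,fx=5,fy=5,interpolation=2))
E
```

```text
time_s: 5.75
position: [0.5938, -0.197, 0.1304]
tcp_rot: [[0.969, 0.248, -0.005], [0.248, -0.969, 0.003], [-0.004, -0.004, -1.0]]
force: [0.3, -0.7, 0.4]
opening: 0.005
grasp_force: 0.0
```

View pics/s4.png

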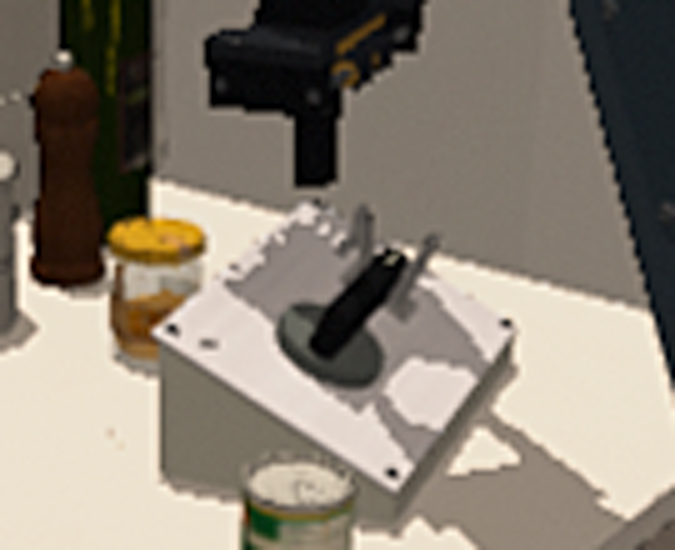

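The handle is off, with its nose at (395,260) beside the still-open clamp lever at (362,240). The fingers stand up-slope of the lever at (315,180). Now I press the lever down-slope.

```bash
python3 -m inch '[[-0.6,-0.2,-0.2,0,0],[-1.2,-0.4,-0.4,0,0],[-1.8,-0.6,-0.6,0,0],[-2.4,-0.75,-0.8,0,0],[-2.9,-0.9,-1.0,0,0],[-3.3,-1.05,-1.2,0,0],[-3.7,-1.2,-1.35,0,0],[-4.1,-1.3,-1.5,0,0],[-4.3,-1.4,-1.6,0,0],[-4.3,-1.4,-1.6,0,0]]'
```

```text
time_s: 6.63
position: [0.5591, -0.2115, 0.1218]
tcp_rot: [[0.97, 0.244, 0.017], [0.244, -0.97, -0.001], [0.016, 0.005, -1.0]]
force: [8.3, 8.5, 15.5]
opening: 0.006
grasp_force: 7.8
```

```bash
python3 - <<'E'
from geo import *
from rig import readout,cams
s=readout.read_state();print("panel tcp",(R.T@(s["position"]-O)*1000).round(1),"F",(R.T@s["force"]).round(1))
a=cams.capture("scene")["image"][150:215,275:360];cv2.imwrite("pics/s5.png",cv2.resize(a,None,fx=8,fy=8,interpolation=2))
E
```

```text
panel tcp [ 33.  -62.4  49.4] F [15.8  6.1  9.7]
```

View pics/s5.png

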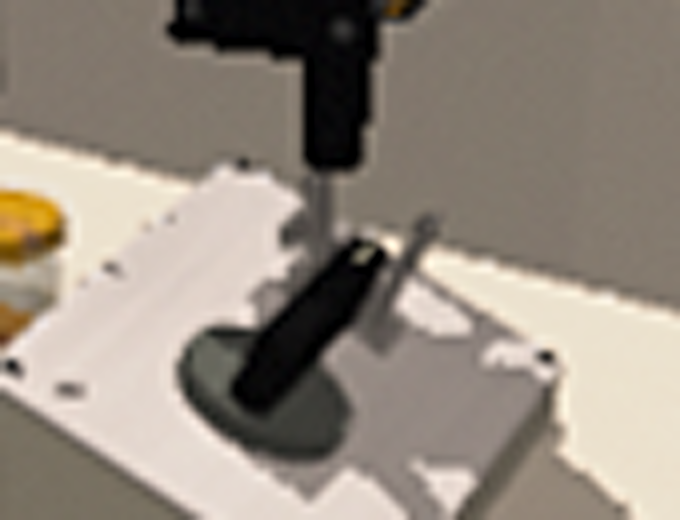

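The fingertips sit on top of the lever's end, at about (335,165), so they were too high; the lever is still open. I'll back off, go lower (Z about 32 mm) and push again.

```bash
python3 -m inch '[[0.3,0.1,1.0,0,0],[1.5,0.5,2.2,0,0],[3,1,2.2,0,0],[4.5,1.3,2.2,0,0],[4.5,1.3,1.5,0,0],[4.5,1.3,1.5,0,0]]';  python3 - <<'E'
from geo import *
from rig import readout
s=readout.read_state();print("panel tcp",(R.T@(s["position"]-O)*1000).round(1))
for q in ((72,-60,32),(45,-60,32),(24,-60,33)): print(q,((W(*q)-s["position"])*100).round(2))
E
```

```text
time_s: 7.18
position: [0.5964, -0.1984, 0.1305]
tcp_rot: [[0.969, 0.248, -0.003], [0.248, -0.969, 0.001], [-0.003, -0.002, -1.0]]
force: [-1.1, 0.6, 0.3]
opening: 0.003
grasp_force: 0.0
panel tcp [ 72.4 -59.3  40.8]
(72, -60, 32) [ 0.34  0.02 -0.81]
(45, -60, 32) [-2.02 -0.61 -1.95]
(24, -60, 33) [-3.9  -1.1  -2.75]
```

```bash
python3 -m inch '[[0.3,0,-0.8,0,0],[0.3,0,-0.8,0,0],[-0.8,-0.3,-1.35,0,0],[-1.9,-0.6,-1.9,0,0],[-2.4,-0.7,-2.1,0,0],[-2.9,-0.85,-2.3,0,0],[-3.4,-1.0,-2.5,0,0],[-3.7,-1.05,-2.65,0,0],[-3.9,-1.1,-2.75,0,0],[-3.9,-1.1,-2.75,0,0]]';  python3 - <<'E'
from geo import *
from rig import readout
s=readout.read_state();print("panel tcp",(R.T@(s["position"]-O)*1000).round(1),"F",(R.T@s["force"]).round(1))
E
```

```text
time_s: 8.02
position: [0.5637, -0.2118, 0.1075]
tcp_rot: [[0.969, 0.246, 0.013], [0.246, -0.969, -0.005], [0.011, 0.008, -1.0]]
force: [5.0, -0.4, 4.6]
opening: 0.006
grasp_force: 2.9
panel tcp [ 30.9 -63.9  34.7] F [ 6.2 -1.7  2.1]
```

```bash
python3 -m inch '[[-0.3,-0.1,-0.1,0,0],[-0.6,-0.15,-0.25,0,0],[-0.8,-0.2,-0.35,0,0],[-0.8,-0.2,-0.35,0,0],[-0.8,-0.2,-0.35,0,0]]';  python3 - <<'E'
from geo import *
from rig import readout
s=readout.read_state();print("panel tcp",(R.T@(s["position"]-O)*1000).round(1),"F",(R.T@s["force"]).round(1))
E
```

```text
time_s: 8.43
position: [0.5554, -0.2128, 0.1037]
tcp_rot: [[0.97, 0.244, 0.012], [0.244, -0.97, -0.003], [0.011, 0.006, -1.0]]
force: [9.2, 4.5, 10.5]
opening: 0.006
grasp_force: 6.7
panel tcp [ 21.8 -62.8  34.7] F [13.5  2.   5.2]
```

Fingers at the shut position, pressing on the stop. Retreat up-slope, then up and away, and look.

```bash
python3 -m inch '[[1.2,0.3,0.6,0,0],[3,0.8,1.5,0,0],[4.5,1.2,2.3,0,0],[4.5,1.2,6,0,0],[4.5,1.2,10,0,0],[4.5,1.2,12,0,0],[4.5,1.2,12,0,0],[4.5,1.2,12,0,0]]';  python3 -m inch '[[0,-4,1,0,0],[-4,-8,1,0,0],[-8,-12,1,0,0],[-12,-16,1,0,0],[-16,-20,1,0,0],[-20,-24,1,0,0],[-22,-26,1,0,0],[-22,-28,1,0,0],[-22,-28,1,0,0],[-22,-28,1,0,0]]'; python3 - <<'E'
from rig import cams;import cv2,numpy as np
a=cams.capture("scene")["image"][155:225,262:357];a=cv2.resize(a,None,fx=6,fy=6,interpolation=2)
b=cams.capture("top")["image"][140:270,240:400];b=cv2.resize(b,None,fx=1.5,fy=1.5,interpolation=2)
c=np.zeros((420,800,3),'uint8');c[:,:570]=a;b=b[:420,:230];c[:b.shape[0],570:570+b.shape[1]]=b
cv2.imwrite("pics/s6.png",c)
E
```

```text
time_s: 9.1
position: [0.5947, -0.2, 0.2214]
tcp_rot: [[0.969, 0.247, -0.0], [0.247, -0.969, -0.0], [-0.0, 0.0, -1.0]]
force: [-0.4, 0.1, -0.4]
opening: 0.008
grasp_force: 0.0
time_s: 9.93
position: [0.3701, -0.4845, 0.2281]
tcp_rot: [[0.971, 0.24, -0.004], [0.24, -0.971, 0.001], [-0.004, -0.002, -1.0]]
force: [0.5, 0.4, -0.8]
opening: -0.001
grasp_force: 0.0
```

View pics/s6.png

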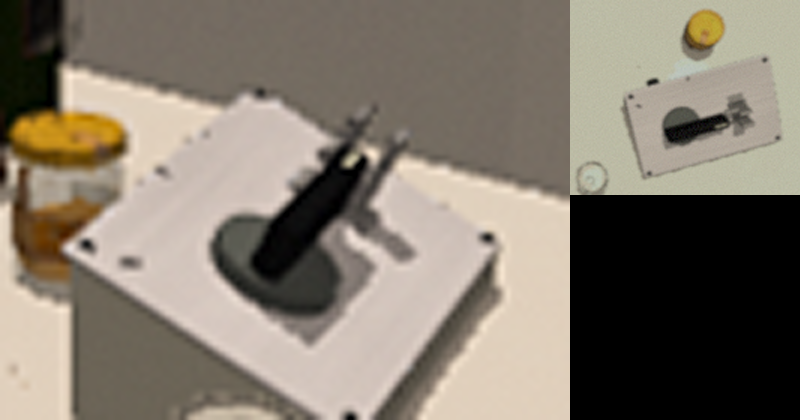

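The lever at (365,120) now stands parallel to the post at (390,155), with the handle's nose at (350,160) beside its jaw. The jar and tin have not moved.

```bash
python3 -c "
from rig import bot
print(bot.hand_in())"
```

```text
the job is handed in; nothing more can be done
None
```

The handle is off, the clamp is shut and upright, and the arm is clear of everything; I handed the job in at about 10 s. The first press landed on top of the lever and didn't close it, so I pressed again lower. The jar and tin haven't moved; the mug wasn't in the final picture, but the arm never went near it.

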